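Line up the containers for labelling

TASK

Line up the small vial, the two dropper bottles and the jar that stand on the open desk on the four round marks of the aluminium strip, from the narrowest to the widest, starting with the narrowest at the end where the roll of labels lies. Each must stand upright in the middle of its own mark, let go and still.

Things in the scene. Friction and masses are not known exactly. Their poses are not given: they have to be found in the camera images.
- vial_center (a point): Narrowest: small white vial with a blue cap as wide as itself, 20 mm wide, 44 mm high. The point is its centre, 22 mm above its underside. Z points up, upright at the start; it is round, so its yaw does not matter.
- slim_bottle_center (a point): Second narrowest: white dropper bottle with a red cap, body 32 mm wide up to about 35 mm high, then a shoulder; 64 mm high in all, cap about 19 mm wide from 51 mm up. The point is its centre, 32 mm above its underside. Z points up, upright at the start; it is round, so its yaw does not matter.
- stout_bottle_center (a point): Second widest: dark dropper bottle with a black cap, body 38 mm wide up to about 45 mm high, then a shoulder; 82 mm high in all. The point is its centre, 41 mm above its underside. Z points up, upright at the start; it is round, so its yaw does not matter.
- jar_center (a point): Widest: squat dark jar with a broad white screw cap, body 59 mm wide, cap 53 mm wide from 58 mm up, 77 mm high in all. The point is its centre, 38.5 mm above its underside. Z points up, upright at the start; it is round, so its yaw does not matter. It stands on the open desk; the similar jar in the instrument tray is not part of the job.
- label_roll: Roll of white labels lying flat, 72 mm across, 31 mm high, origin under its centre; fixed. It lies just beyond one end of the strip, in line with the marks, 85 mm from the centre of the end mark; a small flat timer (64 mm square, 18 mm high, fixed) lies likewise beyond the other end.
- mark_1: One of four equal round black rubber marks (64 mm across, a small white dot in the middle) in a straight row, 80 mm apart, on a flat aluminium strip 310 x 80 x 8 mm that is fixed to the desk. The origin is the mark's centre, 8 mm above the desk; its top is 9.5 mm above the desk. Y runs along the strip, x across it, z up. This is the end mark at the strip's +y end.
- mark_2: One of four equal round black rubber marks (64 mm across, a small white dot in the middle) in a straight row, 80 mm apart, on a flat aluminium strip 310 x 80 x 8 mm that is fixed to the desk. The origin is the mark's centre, 8 mm above the desk; its top is 9.5 mm above the desk. Y runs along the strip, x across it, z up. Second from the +y end.
- mark_3: One of four equal round black rubber marks (64 mm across, a small white dot in the middle) in a straight row, 80 mm apart, on a flat aluminium strip 310 x 80 x 8 mm that is fixed to the desk. The origin is the mark's centre, 8 mm above the desk; its top is 9.5 mm above the desk. Y runs along the strip, x across it, z up. Third from the +y end.
- mark_4: One of four equal round black rubber marks (64 mm across, a small white dot in the middle) in a straight row, 80 mm apart, on a flat aluminium strip 310 x 80 x 8 mm that is fixed to the desk. The origin is the mark's centre, 8 mm above the desk; its top is 9.5 mm above the desk. Y runs along the strip, x across it, z up. The end mark at the -y end.
Not all that is in view belongs to the job. What is shaped like the part that bears vial_center but green or orange is not meant.

How it is judged (in metres and radians):
At the end, for the whole second after the job is handed in: Starting from the mark nearest the label roll, the vial, the red-capped bottle, the black-capped bottle and the jar stand on the four marks in that order, each upright (within 0.12 rad), its centre within 15 mm of its mark's centre, resting on the mark (height within 6 mm) and still (((horizontal distance between label_roll and mark_1 below 0.15 m and horizontal distance between vial_center and mark_1 below 0.015 m and horizontal distance between slim_bottle_center and mark_2 below 0.015 m and horizontal distance between stout_bottle_center and mark_3 below 0.015 m and horizontal distance between jar_center and mark_4 below 0.015 m) or (horizontal distance between label_roll and mark_4 below 0.15 m and horizontal distance between vial_center and mark_4 below 0.015 m and horizontal distance between slim_bottle_center and mark_3 below 0.015 m and horizontal distance between stout_bottle_center and mark_2 below 0.015 m and horizontal distance between jar_center and mark_1 below 0.015 m)) and height (world z) of vial_center between 0.0255 and 0.0375 m and angle between each of vial_center, slim_bottle_center, stout_bottle_center, jar_center's own z axis and vertical below 0.12 rad and linear speed of each of vial, slim_bottle, stout_bottle, jar below 0.02 m/s and height (world z) of slim_bottle_center between 0.0355 and 0.0475 m and height (world z) of stout_bottle_center between 0.0445 and 0.0565 m and height (world z) of jar_center between 0.042 and 0.054 m); the robot touches nothing.
It also fails if it takes over 128 s, if anything falls off the work surface, if the arm or the gripper's body presses on something with over 40 N, if the wrist force passes 120 N, or if a joint passes its speed limit or range.

ROBOT

A 6-joint arm with a two-finger parallel gripper is mounted at the origin on a cart in front of the work surface, level with it; the furniture and walls round the work are solid. World frame = base frame: x ahead of the robot, y to its left, z up, the work surface at z = 0. Lengths are in mm, angles in rad, forces in N, time in s.
With the tool pointing down it reaches from about 275 to 750 mm from the base axis. Payload 10.2 kg.
Tool frame: the origin (TCP) lies midway between the tips of the shut fingers; the grasp point (between the pads) lies grip_depth behind it (grip_depth is the distance from the TCP to the grasp point, in mm); z points along the fingers, y is the line along which they close (so a half turn about z gives the same grasp; the last joint's range is limited). The gripper opens to 85 mm and grips with 20 to 120 N. Pads are 22 mm wide; open, the fingers measure 114 mm over their backs; the gripper's body (76 mm by 85 mm) begins 54 mm behind the grasp point. The pads swing forward as they close: fully open they stand 13 mm farther back than shut.
Start: joints at [-1.407, 0.313, 1.498, -0, 1.331, -0.223], TCP at [198.032, -486.225, 231.294] pointing down, gripper open.
Joint ranges: [-2.94, 2.94], [-0.97, 2.17], [0.19, 2.56], [-1.23, 4.37], [0.02, 3.11], [-2.88, 2.88]. Speed limits (rad/s): [2.39, 2.39, 3.01, 3.14, 3.14, 3.14].

INTERFACE

Orientations are given as a unit quaternion [w, x, y, z].
In Python, from rig import * gives the robot as it stands.
- The arm moves only by the tool servo_tool, never from a script. Its argument "commands" is a list of rows, each a list of 3 entries, a list of its own where there are three numbers: the gripper command: -1 is fully open, 1 is shut, values between are in proportion, then the shift along the tool's x, y, z in m, then the turn, a rotation vector about the tool's x, y, z in units of 6 degrees (1.0 is 6 degrees). In form: [[grip, [dx, dy, dz], [ax, ay, az]], ...]. A call has 1 to 10 rows; each row shifts and turns the commanded pose from where the row before left it, along the tool's axes as they then stand; what a row does not reach is not made up. A row lasts 1/12 s, in which the tool goes at most 41.7 mm and 7.16 degrees, less where a joint would pass 70% of its speed; a pose out of reach is approached as far as the arm can. A call is refused whole if a number of a shift passes 0.0417 or a number of a turn 1, either way. A call with a gripper value outside its range is refused whole. The fingers move at their own pace and stop on an object; "squeeze" is the grip in N (left out, the last holds). Time passes only in rows, so rows that do not move let the fingers close. It gives the time, the measured TCP pose, the force, the opening and the grip force at its end, in the units of the state.
- sense(): the state, without advancing time (a new reading comes with each control period).
- capture(name): name is "scene" or "side" or "wrist"; returns a dict with "pixels" (480x640x3 uint8, red, green, blue), "z_map" (480x640 float32, mm along the optical axis (not along the pixel's ray), 0 where there is no reading), "fx", "fy", "cx", "cy" (pixels), "rvec" (rotation vector, rad) and "tvec" (3), from world to camera coordinates, as OpenCV has them; the wrist camera has in their place "T_tool_cam" (4x4, takes a point from camera to tool coordinates, whose origin is the TCP and whose axes are the flange's). Camera axes: x right, y down, z forward; pixel columns grow to the right and rows downward; lengths in mm; the calibration is good to about 2 mm. A picture is of the moment at which its call begins: read the wrist's pose just before it.
- finish_job(): hands the job in; it is judged then, once.
The state is a dict: "time_s": time; "joints": joint angles; "dq": joint speeds; "tau": joint torques, N m; "eef_pos": TCP position; "ee_rot": TCP orientation; "force": force on the tool from outside, world axes, zero at the start; "wrist_torque": the same for the moment, N m; "grip_width": opening from 0.0 (shut) to 1.0 (fully open); "grip_force": force on a finger pad.
Only numpy, scipy, OpenCV 4.12 (cv2) and the standard library are available. Lean on these libraries where they do the work, as an engineer would, in place of code of your own. Each camera call takes 0.05 s, during which the arm holds its last target. There are 200 camera calls.

## Working session

There is one attempt and no reset: what is moved stays moved. The work goes in short steps, Python scripts to look and compute and a tool call to move; the robot and the scene stay as the last step left them, time stands still between calls to the robot, and variables do not carry over. Pictures are saved under pics/ and viewed, at most 14 in all, crops included, and the job is handed in when it is done.

Besides the shell and the picture viewer there is one more tool, called after "Call:" as name(argument=value, ...), one argument or row to a line, values as JSON. servo_tool: Moves the arm, as the interface text tells. Its arguments: {"type":"object","properties":{"commands":{"type":"array"},"squeeze":{"type":"number"}},"required":["commands"]}

```bash
mkdir -p pics; ls; cat > h.py <<'E'
from rig import *
import numpy as np, cv2
from scipy.spatial.transform import Rotation as R
def save(n,c): cv2.imwrite(f'pics/{n}.png',cv2.cvtColor(c['pixels'],cv2.COLOR_RGB2BGR))
def pose(c,s=None):
    if 'rvec' in c:
        M=cv2.Rodrigues(np.array(c['rvec'],float))[0]; return M.T,-M.T@np.array(c['tvec'],float).ravel()
    q=s['ee_rot']; Rt=R.from_quat([q[1],q[2],q[3],q[0]]).as_matrix(); T=np.array(c['T_tool_cam'])
    return Rt@T[:3,:3],Rt@T[:3,3]+np.array(s['eef_pos'])
def ray(c,u,v,z,s=None):
    Rm,o=pose(c,s); d=Rm@np.array([(u-c['cx'])/c['fx'],(v-c['cy'])/c['fy'],1]); return o+d*(z-o[2])/d[2]
def cloud(c,s=None):
    Rm,o=pose(c,s); v,u=np.mgrid[:480,:640]; z=c['z_map']
    P=np.stack([(u-c['cx'])/c['fx']*z,(v-c['cy'])/c['fy']*z,z],-1)@Rm.T+o; P[z==0]=np.nan; return P
E
python3 - <<'E'
from h import *
s=sense();print(s)
for n in('scene','side','wrist'):
    c=capture(n);save(n+'0',c)
    Rm,o=pose(c,s);print(n,o.round(),Rm[:,2].round(2),c['fx'], (c['z_map']>0).mean())
    if n=='wrist':print(c['T_tool_cam'])
    np.savez(n+'0.npz',**c)
E
```

```text
pics
{'time_s': 0.0, 'joints': array([-1.40739950e+00,  3.13455926e-01,  1.49846635e+00, -2.26103172e-05,
        1.33099865e+00, -2.23388884e-01]), 'dq': array([ 0.00032584,  0.00089107,  0.00165235, -0.00042997, -0.00054925,
        0.00077372]), 'tau': array([ 1.90967978e-03, -4.12267542e+01, -2.59739882e+01, -1.36615363e-04,
        4.17697869e-03, -1.44598300e-05]), 'eef_pos': array([ 197.98108024, -485.94890637,  230.72102886]), 'ee_rot': array([-6.64167277e-04,  9.81357079e-01,  1.92192202e-01,  8.94352730e-06]), 'force': array([-0.61276013, -0.54261916, -0.6646623 ]), 'wrist_torque': array([-0.00072972, -0.00392489,  0.04608825]), 'grip_force': 0.0, 'grip_width': 1.0034400059292936}
scene [ 56. 550. 453.] [ 0.55 -0.73 -0.41] 474.8995955813318 0.995849609375
side [  564. -1228.   777.] [ 0.02  0.84 -0.54] 527.1787268629332 0.99609375
wrist [ 275. -455.  374.] [-0.3  -0.12 -0.95] 357.5686681023139 0.9961555989583334
[[-1.82899395e-04 -9.46299877e-01 -3.23290131e-01  8.31442995e+01]
 [ 9.99999701e-01 -4.15773223e-04  6.51262720e-04  7.28428596e-01]
 [-7.50705212e-04 -3.23289915e-01  9.46299671e-01 -1.43216885e+02]
 [ 0.00000000e+00  0.00000000e+00  0.00000000e+00  1.00000000e+00]]
```

View pics/scene0.png

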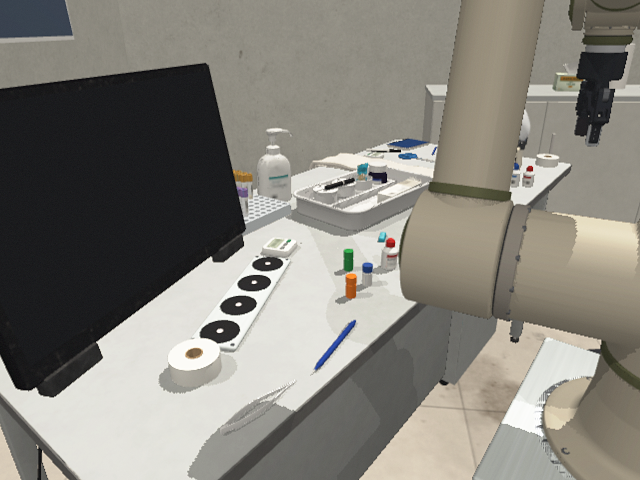

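View pics/side0.png

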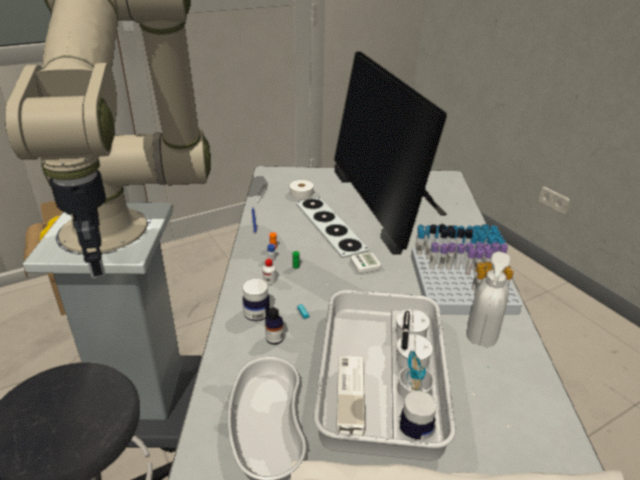

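The scene view shows the roll at (195,362), marks running from (220,330) to (267,264), the vial at (368,273) and the red-capped bottle at (390,255). The side view shows the jar at (256,300), the dark bottle at (274,327), the red cap at (268,265) and the vial beside the orange one at (272,246).

```bash
python3 - <<'E'
from h import *
L=lambda n:{k:v for k,v in np.load(n+'0.npz').items()}
def comps(mask,P,tag,mn):
    n,l,st,ce=cv2.connectedComponentsWithStats(mask.astype(np.uint8))
    for i in range(1,n):
        if st[i,4]>=mn:
            p=P[l==i];print(tag,ce[i].round(),st[i,4],np.nanpercentile(p,[3,50,97],axis=0).round().tolist())
for nm in('scene','side'):
    c=L(nm);P=cloud(c);hsv=cv2.cvtColor(c['pixels'],cv2.COLOR_RGB2HSV);h,s,v=[hsv[...,i].astype(int) for i in range(3)]
    print(nm)
    on=(P[...,0]>150)&(P[...,0]<720)&(abs(P[...,1])<600)&(P[...,2]>-5)&(P[...,2]<130)
    dark=on&(v<70)
    comps(on&(v<70)&(P[...,2]<16),P,'mark',30)
    comps(dark&(P[...,2]>16),P,'dark',30)
    comps(on&((h<6)|(h>174))&(s>150),P,'red',8)
    comps(on&(h>105)&(h<130)&(s>120)&(v>60),P,'blue',8)
    comps(on&(h>6)&(h<20)&(s>150),P,'orange',15)
    comps(on&(h>45)&(h<85)&(s>120),P,'green',15)
    # anything tall (monitor)
    m=(P[...,2]>30)&(P[...,2]<400)&(P[...,0]<800)&(P[...,0]>100)&(P[...,1]>-150)&(P[...,1]<400)&(v<60)
    q=P[m]; print('monitor',np.nanpercentile(q,[1,50,99],axis=0).round().tolist())
    # objects above desk as comps
    comps(on&(P[...,2]>6)&(P[...,2]<110)&(P[...,0]<640),P,'obj',40)
E
```

```text
scene
mark [267. 264.] 295 [[643.0, -100.0, 8.0], [668.0, -74.0, 9.0], [695.0, -48.0, 10.0]]
mark [254. 283.] 380 [[609.0, -28.0, 8.0], [634.0, -0.0, 9.0], [662.0, 24.0, 11.0]]
mark [238. 305.] 484 [[577.0, 45.0, 8.0], [601.0, 73.0, 9.0], [629.0, 97.0, 11.0]]
mark [220. 331.] 595 [[543.0, 117.0, 8.0], [569.0, 143.0, 9.0], [597.0, 166.0, 10.0]]
mark [ 71. 378.] 375 [[640.0, 295.0, 8.0], [650.0, 345.0, 12.0], [662.0, 381.0, 16.0]]
mark [238. 465.] 54 [[369.0, 279.0, -5.0], [370.0, 299.0, -4.0], [371.0, 318.0, -2.0]]
dark [ 78. 320.] 11948 [[644.0, 148.0, 24.0], [669.0, 313.0, 79.0], [716.0, 403.0, 127.0]]
red [390. 242.] 63 [[458.0, -224.0, 51.0], [464.0, -215.0, 58.0], [471.0, -211.0, 63.0]]
red [392. 256.] 9 [[451.0, -217.0, 31.0], [455.0, -211.0, 32.0], [462.0, -206.0, 33.0]]
blue [367. 267.] 81 [[457.0, -140.0, 32.0], [463.0, -129.0, 41.0], [473.0, -123.0, 43.0]]
blue [335. 345.] 288 [[392.0, -1.0, 4.0], [401.0, 63.0, 7.0], [412.0, 117.0, 9.0]]
orange [351. 286.] 233 [[457.0, -84.0, 4.0], [463.0, -73.0, 26.0], [472.0, -68.0, 43.0]]
green [348. 259.] 170 [[519.0, -168.0, 4.0], [524.
[... 2212 characters left out ...]

obj [322. 218.] 863 [[540.0, -67.0, 6.0], [601.0, 67.0, 8.0], [637.0, 165.0, 12.0]]
obj [254. 220.] 46 [[394.0, -8.0, 6.0], [405.0, 43.0, 8.0], [414.0, 110.0, 11.0]]
obj [264. 297.] 2020 [[425.0, -438.0, 9.0], [467.0, -360.0, 44.0], [506.0, -86.0, 78.0]]
obj [296. 259.] 124 [[521.0, -177.0, 8.0], [529.0, -171.0, 29.0], [538.0, -159.0, 44.0]]
obj [329. 337.] 887 [[583.0, -594.0, 7.0], [602.0, -453.0, 51.0], [637.0, -328.0, 56.0]]
obj [303. 310.] 77 [[539.0, -355.0, 6.0], [549.0, -337.0, 8.0], [560.0, -319.0, 11.0]]
obj [264. 373.] 1149 [[431.0, -594.0, 7.0], [477.0, -526.0, 25.0], [542.0, -508.0, 37.0]]
obj [344. 376.] 471 [[617.0, -598.0, 39.0], [629.0, -559.0, 42.0], [639.0, -511.0, 44.0]]
```

```bash
python3 - <<'E'
from h import *
import rig
print([n for n in dir(rig) if n[0]!='_'])
L=lambda n:{k:v for k,v in np.load(n+'0.npz').items()}
for nm in('scene','side'):
    c=L(nm);P=cloud(c);x,y,z=P[...,0],P[...,1],P[...,2]
    for t,X,Y,r,lo,hi in(('vial',466,-134,25,36,50),('red',467,-221,25,56,70),('jar',450,-337,45,70,84),('dark',494,-420,27,70,90),('dark2',494,-420,35,10,45),('jar2',450,-337,45,10,55)):
        p=P[(np.hypot(x-X,y-Y)<r)&(z>lo)&(z<hi)]
        if len(p)>5: print(nm,t,len(p),np.nanmin(p,0).round(1),np.nanmax(p,0).round(1),p[p[:,2]>np.nanmax(p[:,2])-4].mean(0).round(1))
    # monitor distance across strip by height; n perpendicular to strip
    a=np.array([-33,73])/80.1; n=np.array([73,33])/80.1
    al=(x-603)*a[0]+(y-70)*a[1]; ac=(x-603)*n[0]+(y-70)*n[1]
    for h in range(20,420,60):
        for A in (-150,-80,0,80):
            m=(z>h)&(z<h+60)&(al>A-40)&(al<A+40)&(ac>-60)&(ac<300)
            if m.sum()>20: print(h,A,np.percentile(ac[m],2).round(),end='; ')
    print()
E
```

```text
['PlanningError', 'capture', 'finish_job', 'grip_depth', 'sense']
scene vial 70 [ 456.6 -141.4   36.3] [ 475.6 -123.    44.2] [ 465.5 -131.7   42.1]
scene red 41 [ 457.9 -226.2   56.4] [ 474.3 -211.8   64.1] [ 466.  -218.    62.2]
20 -150 92.0; 20 -80 108.0; 20 0 120.0; 20 80 133.0; 80 -150 103.0; 80 -80 114.0; 80 0 127.0; 80 80 139.0; 140 -150 113.0; 140 -80 124.0; 140 0 136.0; 140 80 148.0; 200 -150 122.0; 200 -80 133.0; 200 0 145.0; 200 80 158.0; 260 -150 132.0; 260 -80 143.0; 260 0 155.0; 260 80 167.0; 320 -150 141.0; 320 -80 152.0; 320 0 165.0; 320 80 177.0; 380 -150 150.0; 380 -80 162.0; 380 0 174.0; 380 80 186.0; 
side vial 43 [ 457.5 -146.2   36. ] [ 475.  -126.3   46.3] [ 465.  -136.2   43.5]
side red 39 [ 460.2 -232.9   56.2] [ 476.2 -213.8   65.2] [ 466.6 -223.    62.8]
side jar 346 [ 422.4 -369.    70.1] [ 474.3 -314.7   79.6] [ 448.7 -339.9   76.9]
side dark 89 [ 481.6 -432.7   70.4] [ 502.  -413.9   83.7] [ 491.9 -419.3   81.5]
side dark2 241 [ 473.8 -441.4   10.1] [ 511.5 -422.1   45. ] [ 495.  -433.8   42.7]
side jar2 477 [ 418.1 -371.6   10.1] [ 477.4 -329.5   55. ] [ 449.8 -359.9   52.7]
20 -150 91.0; 20 -80 107.0; 20 0 119.0; 20 80 131.0; 80 -150 103.0; 80 -80 113.0; 80 0 125.0; 80 80 137.0; 140 -150 112.0; 140 -80 123.0; 140 0 136.0; 140 80 148.0; 200 -150 122.0; 200 -80 133.0; 200 0 144.0; 200 80 156.0; 260 -150 131.0; 260 -80 142.0; 260 0 154.0; 260 80 167.0; 320 -150 141.0; 320 -80 151.0; 320 0 164.0; 320 80 176.0; 380 -150 150.0; 380 -80 161.0; 380 0 175.0; 380 80 187.0;
```

The start orientation needs a -92.4° turn about tool z so the fingers close across the strip, which keeps the camera away from the monitor. I'll turn first.

Call:
servo_tool(
  commands=[
    [-1,[0,0,0],[0,0,-1]],
    [-1,[0,0,0],[0,0,-1]],
    [-1,[0,0,0],[0,0,-1]],
    [-1,[0,0,0],[0,0,-1]],
    [-1,[0,0,0],[0,0,-1]],
    [-1,[0,0,0],[0,0,-1]],
    [-1,[0,0,0],[0,0,-1]],
    [-1,[0,0,0],[0,0,-1]],
  ],
  squeeze=40,
)

```text
time_s: 0.82
eef_pos: [198.0, -486.1, 231.0]
ee_rot: [-0.0, 0.817, 0.577, 0.0]
force: [0.1, -0.2, -1.2]
grip_width: 1.005
grip_force: 0.0
```

Call:
servo_tool(
  commands=[
    [-1,[0,0,0],[0,0,-1]],
    [-1,[0,0,0],[0,0,-1]],
    [-1,[0,0,0],[0,0,-1]],
    [-1,[0,0,0],[0,0,-1]],
    [-1,[0,0,0],[0,0,-1]],
    [-1,[0,0,0],[0,0,-1]],
    [-1,[0,0,0],[0,0,-1]],
    [-1,[0,0,0],[0,0,-0.4]],
    [-1,[0,0,0],[0,0,0]],
  ],
)

```text
time_s: 1.57
eef_pos: [198.0, -486.1, 231.1]
ee_rot: [-0.0, 0.54, 0.842, 0.0]
force: [-0.7, -0.0, -0.3]
grip_width: 1.001
grip_force: 0.0
```

```bash
cat >> h.py <<'E'
def to(x,y,z,n=None):
    s=sense(); q=s['ee_rot']; r=R.from_quat([q[1],q[2],q[3],q[0]]); d=r.inv().apply(np.array([x,y,z])-s['eef_pos'])/1000
    k=n or int(np.ceil(abs(d).max()/.035)); print('t',round(s['time_s'],1),'at',s['eef_pos'].round(1),'total',d.round(4),'rows',k,'each',(d/k).round(4)); return s
E
python3 -c "
from h import *
import rig
print(rig.grip_depth); s=sense();q=s['ee_rot'];print(R.from_quat([q[1],q[2],q[3],q[0]]).as_matrix().round(3),s['joints'].round(3))
to(470,-400,230)
"
```

```text
18.700000000000003
[[-0.417  0.909 -0.   ]
 [ 0.909  0.417  0.001]
 [ 0.001  0.    -1.   ]] [-1.407  0.313  1.498 -0.     1.331 -1.838]
t 1.6 at [ 198.  -486.1  231.1] total [-0.0352  0.2831  0.0011] rows 9 each [-0.0039  0.0315  0.0001]
```

Call:
servo_tool(
  commands=[
    [-1,[-0.004,0.0315,0],[0,0,0]],
    [-1,[-0.004,0.0315,0],[0,0,0]],
    [-1,[-0.004,0.0315,0],[0,0,0]],
    [-1,[-0.004,0.0315,0],[0,0,0]],
    [-1,[-0.004,0.0315,0],[0,0,0]],
    [-1,[-0.004,0.0315,0],[0,0,0]],
    [-1,[-0.004,0.0315,0],[0,0,0]],
    [-1,[-0.004,0.0315,0],[0,0,0]],
    [-1,[-0.004,0.0315,0],[0,0,0]],
    [-1,[0,0,0],[0,0,0]],
  ],
)

```text
time_s: 2.4
eef_pos: [474.8, -398.7, 230.5]
ee_rot: [0.0, 0.539, 0.842, 0.001]
force: [-1.0, 0.8, 0.9]
grip_width: 0.997
grip_force: 0.0
```

```bash
cat > look.py <<'E'
from h import *
import sys
s=sense();c=capture('wrist');save(sys.argv[1],c);P=cloud(c,s);np.savez(sys.argv[1],P=P,px=c['pixels'])
x,y,z=P[...,0],P[...,1],P[...,2]
for t,X,Y,r,lo,hi in(('vial',466,-134,25,38,50),('red',467,-221,25,58,70),('jar',449,-342,45,72,84),('dark',492,-423,27,74,90)):
    p=P[(np.hypot(x-X,y-Y)<r)&(z>lo)&(z<hi)]
    if len(p)>5: print(t,len(p),((p.min(0)+p.max(0))/2).round(1),np.ptp(p,0).round(),p[:,2].max().round(1))
E
python3 look.py w1; python3 -c "
from h import *
to(492,-423,110);to(449,-342,110)"
```

```text
red 424 [ 467.6 -223.    62. ] [18. 16.  8.] 66.0
jar 3516 [ 448.1 -338.5   76.3] [53. 53.  8.] 80.2
dark 468 [ 491.2 -417.7   79.2] [21. 22. 10.] 84.5
t 2.5 at [ 472.7 -399.8  230.5] total [-0.0292  0.0078  0.1205] rows 4 each [-0.0073  0.002   0.0301]
t 2.5 at [ 472.7 -399.8  230.5] total [0.0623 0.0025 0.1206] rows 4 each [0.0156 0.0006 0.0301]
```

View pics/w1.png

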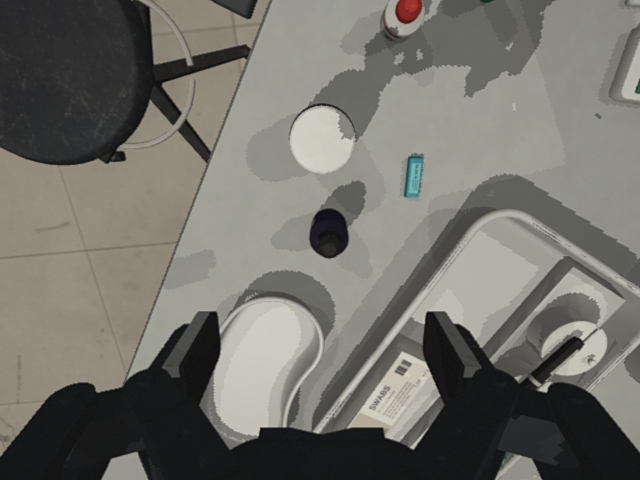

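The wrist view shows the dark bottle at (328,235), the jar at (322,138) and the red cap at (407,10). Both views agree within 3 mm. I'll grasp the dark bottle first.

Call:
servo_tool(
  commands=[
    [-1,[-0.0065,0.0022,0.03],[0,0,0]],
    [-1,[-0.0065,0.0022,0.03],[0,0,0]],
    [-1,[-0.0065,0.0022,0.03],[0,0,0]],
    [-1,[-0.0065,0.0022,0.03],[0,0,0]],
    [-1,[0,0,0.02],[0,0,0]],
    [-1,[0,0,0.02],[0,0,0]],
    [-1,[0,0,0.02],[0,0,0]],
    [-1,[0,0,0.02],[0,0,0]],
    [-1,[0,0,0.016],[0,0,0]],
    [-1,[0,0,0],[0,0,0]],
  ],
)

```text
time_s: 3.28
eef_pos: [487.5, -420.2, 11.9]
ee_rot: [-0.003, 0.541, 0.841, 0.001]
force: [-0.3, -0.4, -0.9]
grip_width: 1.003
grip_force: 0.0
```

Call:
servo_tool(
  commands=[
    [0,[0,0,0],[0,0,0]],
    [0.2,[0,0,0],[0,0,0]],
    [0.4,[0,0,0],[0,0,0]],
    [1,[0,0,0],[0,0,0]],
    [1,[0,0,0],[0,0,0]],
    [1,[0,0,0],[0,0,0]],
    [1,[0,0,0],[0,0,0]],
    [1,[0,0,0],[0,0,0]],
  ],
)

```text
time_s: 3.95
eef_pos: [490.1, -421.7, 16.7]
ee_rot: [0.001, 0.541, 0.841, -0.0]
force: [-0.3, -0.4, 7.2]
grip_width: 0.43
grip_force: 40.0
```

Call:
servo_tool(
  commands=[
    [1,[0,0,-0.01],[0,0,0]],
    [1,[0,0,-0.02],[0,0,0]],
    [1,[0,0,-0.03],[0,0,0]],
    [1,[0,0,-0.03],[0,0,0]],
    [1,[0,0,-0.03],[0,0,0]],
    [1,[0,0,0],[0,0,0]],
    [1,[0,0,0],[0,0,0]],
  ],
)

```text
time_s: 4.53
eef_pos: [490.1, -421.5, 137.5]
ee_rot: [0.002, 0.54, 0.841, -0.001]
force: [-0.6, -0.3, -1.6]
grip_width: 0.431
grip_force: 40.1
```

```bash
python3 -c "
from h import *
s=to(636,-2.5,136);print(s['force'],s['grip_force'],s['grip_width'])
to(636,-2.5,136,20)"
```

```text
t 4.5 at [ 490.1 -421.5  137.5] total [0.3204 0.3069 0.0006] rows 10 each [0.032  0.0307 0.0001]
[-0.5996191  -0.26228756 -1.60762858] 40.13623012979224 0.4313886230577508
t 4.5 at [ 490.1 -421.5  137.5] total [0.3204 0.3069 0.0006] rows 20 each [0.016  0.0153 0.    ]
```

Call:
servo_tool(
  commands=[
    [1,[0.01,0.01,0],[0,0,0]],
    [1,[0.02,0.02,0],[0,0,0]],
    [1,[0.022,0.021,0],[0,0,0]],
    [1,[0.022,0.021,0],[0,0,0]],
    [1,[0.022,0.021,0],[0,0,0]],
    [1,[0.022,0.021,0],[0,0,0]],
    [1,[0.022,0.021,0],[0,0,0]],
    [1,[0.022,0.021,0],[0,0,0]],
    [1,[0.022,0.021,0],[0,0,0]],
    [1,[0.022,0.021,0],[0,0,0]],
  ],
)

```text
time_s: 5.37
eef_pos: [583.6, -148.7, 133.8]
ee_rot: [-0.002, 0.54, 0.841, -0.0]
force: [0.2, 0.1, -0.3]
grip_width: 0.431
grip_force: 40.1
```

Call:
servo_tool(
  commands=[
    [1,[0.022,0.021,0],[0,0,0]],
    [1,[0.022,0.021,0],[0,0,0]],
    [1,[0.022,0.021,0],[0,0,0]],
    [1,[0.02,0.019,0],[0,0,0]],
    [1,[0.016,0.015,0],[0,0,0]],
    [1,[0.01,0.01,0],[0,0,0]],
    [1,[0,0,0],[0,0,0]],
    [1,[0,0,0],[0,0,0]],
    [1,[0,0,0],[0,0,0]],
  ],
)

```text
time_s: 6.12
eef_pos: [634.4, -5.9, 134.8]
ee_rot: [-0.0, 0.541, 0.841, -0.0]
force: [-0.1, -0.8, -1.5]
grip_width: 0.432
grip_force: 40.2
```

```bash
python3 look.py w2; python3 -c "
from h import *
d=np.load('w2.npz');P=d['P'];v=d['px'].max(2);z=P[...,2]
m=(v<70)&(abs(z-9)<6)&(P[...,0]<720)&(P[...,1]<200)
n,l,st,ce=cv2.connectedComponentsWithStats(m.astype(np.uint8))
for i in range(1,n):
    if st[i,4]>200:
        p=P[l==i]; print(ce[i].round(),st[i,4],((p.min(0)+p.max(0))/2).round(1),np.ptp(p,0).round(),np.median(p[:,2]).round(1))
to(636,-2.5,100);"
```

```text
vial 635 [ 466.9 -133.5   41.9] [20. 21.  7.] 45.6
red 389 [ 469.  -219.2   61.8] [16. 16.  8.] 65.5
[327.  17.] 2872 [573.8 130.4  10.2] [55. 37.  5.] 10.1
[327. 117.] 6128 [603.3  70.6   9.9] [62. 62.  5.] 10.1
[325. 224.] 4448 [636.   -2.1  10.1] [62. 61.  5.] 10.1
[ 30. 436.] 523 [ 454.2 -326.1    9.1] [47. 37. 12.] 8.5
t 6.2 at [634.5  -6.1 135. ] total [0.0027 0.0029 0.035 ] rows 1 each [0.0027 0.0029 0.035 ]
```

View pics/w2.png

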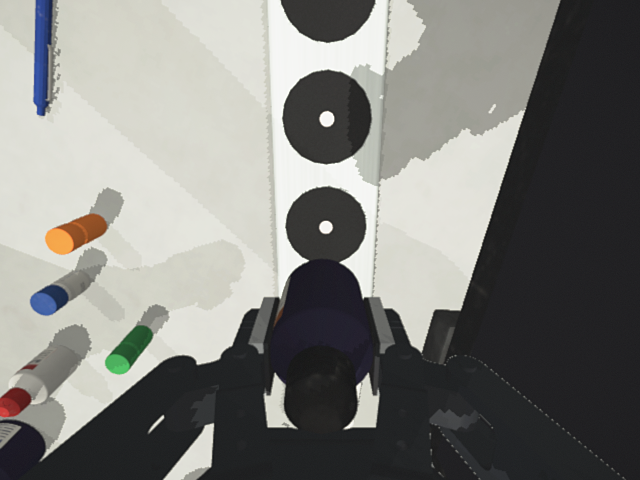

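The marks M2 (327,117) and M3 (326,225) confirm the world positions to about 1 mm, and the bottle hangs straight in the grip. I'll lower it now.

Call:
servo_tool(
  commands=[
    [1,[0.0027,0.0029,0.02],[0,0,0]],
    [1,[0,0,0.025],[0,0,0]],
    [1,[0,0,0.025],[0,0,0]],
    [1,[0,0,0.015],[0,0,0]],
    [1,[0,0,0.01],[0,0,0]],
    [1,[0,0,0.005],[0,0,0]],
    [1,[0,0,0.003],[0,0,0]],
    [1,[0,0,0],[0,0,0]],
    [1,[0,0,0],[0,0,0]],
    [1,[0,0,0],[0,0,0]],
  ],
)

```text
time_s: 7.0
eef_pos: [636.9, -1.6, 33.3]
ee_rot: [0.001, 0.541, 0.841, 0.0]
force: [0.8, 0.9, -0.2]
grip_width: 0.43
grip_force: 40.2
```

```bash
python3 -c "
from h import *
to(636,-2.5,27)"
```

```text
t 7.0 at [636.9  -1.6  33.3] total [-0.0005 -0.0012  0.0063] rows 1 each [-0.0005 -0.0012  0.0063]
```

Call:
servo_tool(
  commands=[
    [1,[-0.0005,-0.001,0.003],[0,0,0]],
    [1,[0,0,0.002],[0,0,0]],
    [1,[0,0,0.001],[0,0,0]],
    [1,[0,0,0],[0,0,0]],
    [1,[0,0,0],[0,0,0]],
  ],
)

```text
time_s: 7.42
eef_pos: [635.7, -2.3, 26.3]
ee_rot: [0.0, 0.541, 0.841, 0.0]
force: [0.5, -0.5, -1.1]
grip_width: 0.433
grip_force: 40.2
```

Call:
servo_tool(
  commands=[
    [1,[0,0,0.001],[0,0,0]],
    [1,[0,0,0.001],[0,0,0]],
    [1,[0,0,0],[0,0,0]],
    [1,[0,0,0],[0,0,0]],
  ],
)

```text
time_s: 7.75
eef_pos: [635.9, -2.4, 26.1]
ee_rot: [0.0, 0.54, 0.841, -0.0]
force: [-7.3, -0.4, 14.7]
grip_width: 0.435
grip_force: 41.4
```

Call:
servo_tool(
  commands=[
    [0.15,[0,0,-0.001],[0,0,0]],
    [0.1,[0,0,0],[0,0,0]],
    [0.0,[0,0,0],[0,0,0]],
    [-0.1,[0,0,0],[0,0,0]],
    [-0.3,[0,0,0],[0,0,0]],
    [-0.5,[0,0,0],[0,0,0]],
    [-0.5,[0,0,-0.01],[0,0,0]],
    [-0.5,[0,0,-0.025],[0,0,0]],
    [-0.5,[0,0,-0.035],[0,0,0]],
    [-0.5,[0,0,-0.035],[0,0,0]],
  ],
)

```text
time_s: 8.58
eef_pos: [635.2, -2.2, 131.8]
ee_rot: [-0.001, 0.541, 0.841, -0.0]
force: [1.0, -0.5, 0.9]
grip_width: 0.753
grip_force: 0.0
```

```bash
python3 -c "
from h import *
to(448.3,-340,136,14)
s=sense();c=capture('side');P=cloud(c);x,y,z=P[...,0],P[...,1],P[...,2]
p=P[(np.hypot(x-636,y+2)<35)&(z>14)&(z<100)];print(len(p),p.min(0),p.max(0))"
```

```text
t 8.6 at [635.2  -2.2 131.8] total [-0.2295 -0.3104 -0.0041] rows 14 each [-0.0164 -0.0222 -0.0003]
349 [615.11039936 -24.31136331  14.12945385] [653.36000844   8.68111196  93.27985247]
```

Call:
servo_tool(
  commands=[
    [-1,[-0.008,-0.011,-0.002],[0,0,0]],
    [-1,[-0.0164,-0.0222,-0.002],[0,0,0]],
    [-1,[-0.0205,-0.0277,0],[0,0,0]],
    [-1,[-0.0205,-0.0277,0],[0,0,0]],
    [-1,[-0.0205,-0.0277,0],[0,0,0]],
    [-1,[-0.0205,-0.0277,0],[0,0,0]],
    [-1,[-0.0205,-0.0277,0],[0,0,0]],
    [-1,[-0.0205,-0.0277,0],[0,0,0]],
    [-1,[-0.0205,-0.0277,0],[0,0,0]],
    [-1,[-0.0205,-0.0277,0],[0,0,0]],
  ],
)

```text
time_s: 9.47
eef_pos: [480.4, -281.0, 133.9]
ee_rot: [-0.001, 0.541, 0.841, 0.0]
force: [0.9, -0.9, 0.2]
grip_width: 1.002
grip_force: 0.0
```

Call:
servo_tool(
  commands=[
    [-1,[-0.0205,-0.0277,0],[0,0,0]],
    [-1,[-0.0164,-0.022,0],[0,0,0]],
    [-1,[-0.004,-0.0056,0],[0,0,0]],
    [-1,[0,0,0],[0,0,0]],
    [-1,[0,0,0],[0,0,0]],
    [-1,[0,0,0],[0,0,0]],
  ],
)

```text
time_s: 9.97
eef_pos: [449.3, -338.7, 134.1]
ee_rot: [-0.0, 0.54, 0.842, 0.0]
force: [-0.6, 0.5, -0.2]
grip_width: 1.001
grip_force: 0.0
```

```bash
python3 look.py w3; python3 -c "
from h import *
to(448.3,-340,13,6)"
```

```text
red 922 [ 467.3 -222.    62.1] [18. 19.  8.] 66.1
jar 5630 [ 447.8 -338.2   76. ] [53. 53.  8.] 80.0
t 10.0 at [ 449.5 -338.6  134.2] total [-0.0009 -0.0016  0.1212] rows 6 each [-0.0001 -0.0003  0.0202]
```

Call:
servo_tool(
  commands=[
    [-1,[0,-0.0012,0.022],[0,0,0]],
    [-1,[0,0,0.025],[0,0,0]],
    [-1,[0,0,0.025],[0,0,0]],
    [-1,[0,0,0.025],[0,0,0]],
    [-1,[0,0,0.015],[0,0,0]],
    [-1,[0,0,0.008],[0,0,0]],
    [-1,[0,0,0],[0,0,0]],
    [-0.5,[0,0,0],[0,0,0]],
    [-0.2,[0,0,0],[0,0,0]],
    [1,[0,0,0],[0,0,0]],
  ],
  squeeze=50,
)

```text
time_s: 10.85
eef_pos: [448.9, -340.8, 16.2]
ee_rot: [0.002, 0.54, 0.841, -0.0]
force: [-1.5, -0.1, 4.3]
grip_width: 0.674
grip_force: 46.9
```

Call:
servo_tool(
  commands=[
    [1,[0,0,0],[0,0,0]],
    [1,[0,0,0],[0,0,0]],
    [1,[0,0,0],[0,0,0]],
    [1,[0,0,0],[0,0,0]],
    [1,[0,0,0],[0,0,0]],
  ],
)

```text
time_s: 11.27
eef_pos: [449.0, -341.1, 16.3]
ee_rot: [0.002, 0.54, 0.841, -0.0]
force: [0.8, 1.9, 6.1]
grip_width: 0.669
grip_force: 47.6
```

Call:
servo_tool(
  commands=[
    [1,[0,0,-0.01],[0,0,0]],
    [1,[0,0,-0.02],[0,0,0]],
    [1,[0,0,-0.03],[0,0,0]],
    [1,[0,0,-0.03],[0,0,0]],
    [1,[0,0,-0.03],[0,0,0]],
    [1,[0,0,0],[0,0,0]],
    [1,[0,0,0],[0,0,0]],
  ],
)

```text
time_s: 11.85
eef_pos: [448.3, -340.7, 136.5]
ee_rot: [0.002, 0.54, 0.841, -0.001]
force: [0.4, 0.3, -2.9]
grip_width: 0.669
grip_force: 49.0
```

```bash
python3 -c "
from h import *
to(669,-75,134,16)"
```

```text
t 11.8 at [ 448.3 -340.7  136.5] total [0.1498 0.3112 0.0022] rows 16 each [0.0094 0.0194 0.0001]
```

Call:
servo_tool(
  commands=[
    [1,[0.005,0.01,0],[0,0,0]],
    [1,[0.009,0.019,0],[0,0,0]],
    [1,[0.012,0.025,0],[0,0,0]],
    [1,[0.012,0.025,0],[0,0,0]],
    [1,[0.012,0.025,0],[0,0,0]],
    [1,[0.012,0.025,0],[0,0,0]],
    [1,[0.012,0.025,0],[0,0,0]],
    [1,[0.012,0.025,0],[0,0,0]],
    [1,[0.012,0.025,0],[0,0,0]],
    [1,[0.012,0.025,0],[0,0,0]],
  ],
)

```text
time_s: 12.68
eef_pos: [610.7, -142.6, 132.6]
ee_rot: [-0.002, 0.54, 0.841, -0.0]
force: [-0.1, 0.6, -1.7]
grip_width: 0.67
grip_force: 49.0
```

Call:
servo_tool(
  commands=[
    [1,[0.012,0.025,0],[0,0,0]],
    [1,[0.012,0.025,0],[0,0,0]],
    [1,[0.009,0.019,0],[0,0,0]],
    [1,[0.005,0.01,0],[0,0,0]],
    [1,[0.002,0.003,0],[0,0,0]],
    [1,[0,0,0],[0,0,0]],
    [1,[0,0,0],[0,0,0]],
    [1,[0,0,0],[0,0,0]],
  ],
)

```text
time_s: 13.35
eef_pos: [667.8, -75.6, 134.2]
ee_rot: [-0.0, 0.541, 0.841, -0.0]
force: [0.2, -0.6, -1.7]
grip_width: 0.667
grip_force: 49.0
```

```bash
python3 look.py w4; python3 -c "
from h import *
to(669,-75,29,6)"
```

```text
vial 792 [ 467.8 -133.5   41.9] [19. 20.  8.] 45.7
t 13.4 at [667.9 -75.6 134.3] total [1.000e-04 1.300e-03 1.053e-01] rows 6 each [0.     0.0002 0.0176]
```

View pics/w4.png

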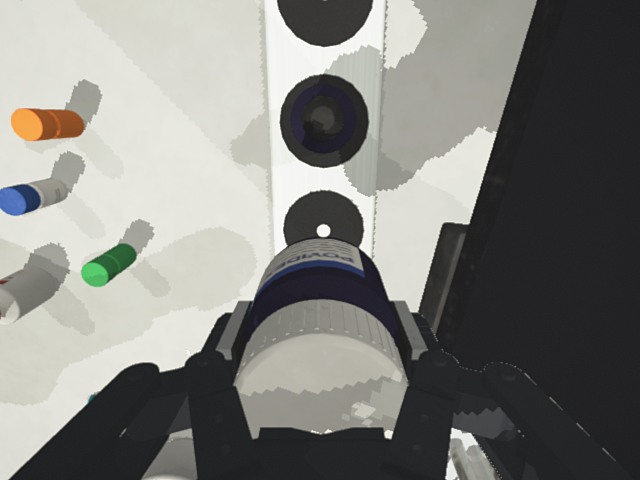

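The dark bottle stands concentric on M3 at (323,118), and the jar is held straight with M4's dot at (323,231). I'll lower the jar.

Call:
servo_tool(
  commands=[
    [1,[0,0.001,0.02],[0,0,0]],
    [1,[0,0,0.025],[0,0,0]],
    [1,[0,0,0.025],[0,0,0]],
    [1,[0,0,0.015],[0,0,0]],
    [1,[0,0,0.01],[0,0,0]],
    [1,[0,0,0.005],[0,0,0]],
    [1,[0,0,0.003],[0,0,0]],
    [1,[0,0,0.002],[0,0,0]],
    [1,[0,0,0],[0,0,0]],
    [1,[0,0,0],[0,0,0]],
  ],
)

```text
time_s: 14.23
eef_pos: [669.7, -74.3, 30.2]
ee_rot: [0.001, 0.541, 0.841, 0.0]
force: [0.4, 0.6, -1.3]
grip_width: 0.67
grip_force: 49.0
```

Call:
servo_tool(
  commands=[
    [1,[0,0,0],[0,0,0]],
    [1,[0,0,0.001],[0,0,0]],
    [1,[0,0,0],[0,0,0]],
    [1,[0,0,0],[0,0,0]],
  ],
)

```text
time_s: 14.57
eef_pos: [669.3, -74.1, 28.4]
ee_rot: [0.0, 0.541, 0.841, 0.0]
force: [-0.7, 0.3, -1.6]
grip_width: 0.674
grip_force: 49.0
```

Call:
servo_tool(
  commands=[
    [1,[0,0,0.001],[0,0,0]],
    [1,[0,0,0.001],[0,0,0]],
    [1,[0,0,0],[0,0,0]],
    [1,[0,0,0],[0,0,0]],
  ],
)

```text
time_s: 14.9
eef_pos: [669.3, -74.1, 26.2]
ee_rot: [-0.0, 0.541, 0.841, -0.0]
force: [-0.7, 0.6, -2.3]
grip_width: 0.671
grip_force: 49.1
```

Call:
servo_tool(
  commands=[
    [1,[0,0,0.001],[0,0,0]],
    [1,[0,0,0],[0,0,0]],
    [1,[0,0,0],[0,0,0]],
  ],
)

```text
time_s: 15.15
eef_pos: [669.4, -74.1, 25.9]
ee_rot: [0.0, 0.54, 0.841, 0.0]
force: [-2.7, 1.0, 4.8]
grip_width: 0.671
grip_force: 49.5
```

Call:
servo_tool(
  commands=[
    [-0.33,[0,0,0],[0,0,0]],
    [-0.4,[0,0,0],[0,0,0]],
    [-0.5,[0,0,0],[0,0,0]],
    [-0.7,[0,0,0],[0,0,0]],
    [-1,[0,0,0],[0,0,0]],
    [-1,[0,0,0],[0,0,0]],
    [-1,[0,0,-0.01],[0,0,0]],
    [-1,[0,0,-0.025],[0,0,0]],
    [-1,[0,0,-0.035],[0,0,0]],
    [-1,[0,0,-0.035],[0,0,0]],
  ],
)

```text
time_s: 15.98
eef_pos: [668.9, -74.0, 131.8]
ee_rot: [-0.001, 0.541, 0.841, -0.0]
force: [0.0, -0.6, 1.0]
grip_width: 1.001
grip_force: 0.0
```

```bash
python3 -c "
from h import *
to(467,-221.5,130,10)"
```

```text
t 16.0 at [668.9 -74.  131.8] total [-0.0502 -0.2449  0.002 ] rows 10 each [-0.005  -0.0245  0.0002]
```

Call:
servo_tool(
  commands=[
    [-0.5,[-0.003,-0.012,0],[0,0,0]],
    [-0.5,[-0.005,-0.0245,0],[0,0,0]],
    [-0.5,[-0.006,-0.03,0],[0,0,0]],
    [-0.5,[-0.006,-0.03,0],[0,0,0]],
    [-0.5,[-0.006,-0.03,0],[0,0,0]],
    [-0.5,[-0.006,-0.03,0],[0,0,0]],
    [-0.5,[-0.006,-0.03,0],[0,0,0]],
    [-0.5,[-0.006,-0.03,0],[0,0,0]],
    [-0.5,[-0.005,-0.02,0],[0,0,0]],
    [-0.5,[-0.001,-0.0085,0],[0,0,0]],
  ],
)

```text
time_s: 16.82
eef_pos: [465.7, -223.0, 131.2]
ee_rot: [0.0, 0.541, 0.841, -0.0]
force: [-0.8, 0.5, 0.6]
grip_width: 0.753
grip_force: 0.0
```

Call:
servo_tool(
  commands=[
    [-0.5,[0,0,0],[0,0,0]],
    [-0.5,[0,0,0],[0,0,0]],
    [-0.5,[0,0,0],[0,0,0]],
  ],
)

```text
time_s: 17.07
eef_pos: [468.1, -220.9, 130.5]
ee_rot: [0.0, 0.54, 0.842, 0.0]
force: [0.1, 1.2, 0.0]
grip_width: 0.751
grip_force: 0.0
```

```bash
python3 look.py w5; python3 -c "
from h import *
to(467,-221.5,5,6)"
```

```text
vial 857 [ 466.5 -134.    42. ] [19. 19.  8.] 45.8
red 620 [ 467.4 -221.5   61.9] [18. 19.  8.] 65.8
t 17.1 at [ 468.1 -220.8  130.4] total [-0.0002 -0.0013  0.1254] rows 6 each [-0.     -0.0002  0.0209]
```

Call:
servo_tool(
  commands=[
    [-0.5,[0,-0.001,0.022],[0,0,0]],
    [-0.5,[0,0,0.025],[0,0,0]],
    [-0.5,[0,0,0.025],[0,0,0]],
    [-0.5,[0,0,0.025],[0,0,0]],
    [-0.5,[0,0,0.015],[0,0,0]],
    [-0.5,[0,0,0.008],[0,0,0]],
    [-0.5,[0,0,0.004],[0,0,0]],
    [-0.5,[0,0,0],[0,0,0]],
    [0,[0,0,0],[0,0,0]],
    [0.2,[0,0,0],[0,0,0]],
  ],
  squeeze=40,
)

```text
time_s: 17.95
eef_pos: [467.0, -222.2, 7.3]
ee_rot: [0.001, 0.54, 0.841, -0.0]
force: [-0.1, 0.3, -0.7]
grip_width: 0.48
grip_force: 0.0
```

Call:
servo_tool(
  commands=[
    [1,[0,0,0],[0,0,0]],
    [1,[0,0,0],[0,0,0]],
    [1,[0,0,0],[0,0,0]],
    [1,[0,0,0],[0,0,0]],
    [1,[0,0,0],[0,0,0]],
  ],
)

```text
time_s: 18.37
eef_pos: [466.9, -222.2, 7.4]
ee_rot: [0.001, 0.541, 0.841, -0.0]
force: [0.2, 1.5, 5.6]
grip_width: 0.359
grip_force: 39.4
```

Call:
servo_tool(
  commands=[
    [1,[0,0,-0.01],[0,0,0]],
    [1,[0,0,-0.02],[0,0,0]],
    [1,[0,0,-0.03],[0,0,0]],
    [1,[0,0,-0.03],[0,0,0]],
    [1,[0,0,-0.03],[0,0,0]],
    [1,[0,0,0],[0,0,0]],
    [1,[0,0,0],[0,0,0]],
  ],
)

```text
time_s: 18.95
eef_pos: [466.8, -222.3, 128.2]
ee_rot: [0.002, 0.541, 0.841, -0.0]
force: [-0.6, 0.0, -1.1]
grip_width: 0.36
grip_force: 39.6
```

```bash
python3 -c "
from h import *
to(603,70.5,126,14)"
```

```text
t 18.9 at [ 466.8 -222.3  128.2] total [0.2097 0.2455 0.002 ] rows 14 each [0.015  0.0175 0.0001]
```

Call:
servo_tool(
  commands=[
    [1,[0.007,0.008,0],[0,0,0]],
    [1,[0.015,0.0175,0],[0,0,0]],
    [1,[0.019,0.022,0],[0,0,0]],
    [1,[0.019,0.022,0],[0,0,0]],
    [1,[0.019,0.022,0],[0,0,0]],
    [1,[0.019,0.022,0],[0,0,0]],
    [1,[0.019,0.022,0],[0,0,0]],
    [1,[0.019,0.022,0],[0,0,0]],
    [1,[0.019,0.022,0],[0,0,0]],
    [1,[0.019,0.022,0],[0,0,0]],
  ],
)

```text
time_s: 19.78
eef_pos: [576.9, 22.5, 124.9]
ee_rot: [-0.001, 0.54, 0.841, -0.001]
force: [0.5, -1.4, 0.4]
grip_width: 0.359
grip_force: 39.6
```

Call:
servo_tool(
  commands=[
    [1,[0.017,0.021,0],[0,0,0]],
    [1,[0.012,0.015,0],[0,0,0]],
    [1,[0.0065,0.008,0],[0,0,0]],
    [1,[0,0,0],[0,0,0]],
    [1,[0,0,0],[0,0,0]],
    [1,[0,0,0],[0,0,0]],
  ],
)

```text
time_s: 20.28
eef_pos: [602.0, 69.8, 125.9]
ee_rot: [-0.0, 0.541, 0.841, -0.0]
force: [-0.9, -0.1, -0.3]
grip_width: 0.356
grip_force: 39.6
```

```bash
python3 look.py w6; python3 -c "
from h import *
d=np.load('w6.npz');P=d['P'];v=d['px'].max(2);z=P[...,2]
m=(v<70)&(abs(z-9)<6)&(P[...,0]<640)
n,l,st,ce=cv2.connectedComponentsWithStats(m.astype(np.uint8))
for i in range(1,n):
    if st[i,4]>1000:
        p=P[l==i]; print(ce[i].round(),st[i,4],((p.min(0)+p.max(0))/2).round(1),np.ptp(p,0).round())
to(603,70.5,20,6)"
```

```text
vial 552 [ 467.  -132.8   42.1] [19. 21.  8.] 46.2
[324. 120.] 6560 [570.5 143.5  10.1] [62. 62.  6.]
[324. 231.] 4815 [603.   70.9  10.4] [62. 62.  5.]
t 20.3 at [602.1  69.7 126.1] total [0.0004 0.0012 0.1061] rows 6 each [0.0001 0.0002 0.0177]
```

Call:
servo_tool(
  commands=[
    [1,[0,0.001,0.02],[0,0,0]],
    [1,[0,0,0.025],[0,0,0]],
    [1,[0,0,0.025],[0,0,0]],
    [1,[0,0,0.015],[0,0,0]],
    [1,[0,0,0.01],[0,0,0]],
    [1,[0,0,0.005],[0,0,0]],
    [1,[0,0,0.003],[0,0,0]],
    [1,[0,0,0.002],[0,0,0]],
    [1,[0,0,0],[0,0,0]],
    [1,[0,0,0],[0,0,0]],
  ],
)

```text
time_s: 21.17
eef_pos: [603.8, 71.1, 22.1]
ee_rot: [0.001, 0.541, 0.841, 0.0]
force: [0.3, 1.1, -0.2]
grip_width: 0.36
grip_force: 39.6
```

Call:
servo_tool(
  commands=[
    [1,[0,0,0.001],[0,0,0]],
    [1,[0,0,0.001],[0,0,0]],
    [1,[0,0,0],[0,0,0]],
    [1,[0,0,0],[0,0,0]],
    [1,[0,0,0],[0,0,0]],
  ],
)

```text
time_s: 21.58
eef_pos: [603.5, 71.1, 19.4]
ee_rot: [0.0, 0.541, 0.841, 0.0]
force: [-0.1, 0.6, -0.3]
grip_width: 0.36
grip_force: 39.6
```

Call:
servo_tool(
  commands=[
    [1,[0,0,0.001],[0,0,0]],
    [1,[0,0,0.001],[0,0,0]],
    [1,[0,0,0],[0,0,0]],
    [1,[0,0,0],[0,0,0]],
    [1,[0,0,0],[0,0,0]],
  ],
)

```text
time_s: 22.0
eef_pos: [603.4, 71.1, 17.3]
ee_rot: [-0.0, 0.541, 0.841, 0.0]
force: [0.1, 0.4, 0.2]
grip_width: 0.353
grip_force: 39.6
```

Call:
servo_tool(
  commands=[
    [1,[0,0,0.001],[0,0,0]],
    [1,[0,0,0],[0,0,0]],
    [1,[0,0,0],[0,0,0]],
  ],
)

```text
time_s: 22.25
eef_pos: [603.6, 71.1, 16.9]
ee_rot: [0.0, 0.54, 0.841, 0.0]
force: [-2.4, -0.2, 5.6]
grip_width: 0.355
grip_force: 40.1
```

Contact at the expected height. I'll release and go to the vial.

Call:
servo_tool(
  commands=[
    [0.3,[0,0,0],[0,0,0]],
    [0.2,[0,0,0],[0,0,0]],
    [0.1,[0,0,0],[0,0,0]],
    [-0.1,[0,0,0],[0,0,0]],
    [-0.4,[0,0,0],[0,0,0]],
    [-0.4,[0,0,0],[0,0,0]],
    [-0.4,[0,0,-0.01],[0,0,0]],
    [-0.4,[0,0,-0.025],[0,0,0]],
    [-0.4,[0,0,-0.035],[0,0,0]],
    [-0.4,[0,0,-0.035],[0,0,0]],
  ],
)

```text
time_s: 23.08
eef_pos: [603.0, 71.2, 122.8]
ee_rot: [-0.001, 0.541, 0.841, -0.0]
force: [0.5, 0.3, -0.1]
grip_width: 0.7
grip_force: 0.0
```

```bash
python3 -c "
from h import *
to(466.5,-133.5,122,10)"
```

```text
t 23.1 at [603.   71.2 122.8] total [-0.1294 -0.2092  0.001 ] rows 10 each [-0.0129 -0.0209  0.0001]
```

Call:
servo_tool(
  commands=[
    [-0.2,[-0.006,-0.01,0],[0,0,0]],
    [-0.2,[-0.013,-0.021,0],[0,0,0]],
    [-0.2,[-0.016,-0.026,0],[0,0,0]],
    [-0.2,[-0.016,-0.026,0],[0,0,0]],
    [-0.2,[-0.016,-0.026,0],[0,0,0]],
    [-0.2,[-0.016,-0.026,0],[0,0,0]],
    [-0.2,[-0.016,-0.026,0],[0,0,0]],
    [-0.2,[-0.014,-0.022,0],[0,0,0]],
    [-0.2,[-0.011,-0.017,0],[0,0,0]],
    [-0.2,[-0.0055,-0.009,0],[0,0,0]],
  ],
)

```text
time_s: 23.92
eef_pos: [466.3, -135.2, 122.1]
ee_rot: [0.0, 0.541, 0.841, -0.0]
force: [-0.1, 0.2, 0.3]
grip_width: 0.605
grip_force: 0.0
```

Call:
servo_tool(
  commands=[
    [-0.2,[0,0,0],[0,0,0]],
    [-0.2,[0,0,0],[0,0,0]],
    [-0.2,[0,0,0],[0,0,0]],
  ],
)

```text
time_s: 24.17
eef_pos: [467.7, -132.8, 121.5]
ee_rot: [0.0, 0.54, 0.842, 0.0]
force: [1.0, 0.7, 0.2]
grip_width: 0.6
grip_force: 0.0
```

```bash
python3 look.py w7; python3 -c "
from h import *
to(466.5,-133.5,5,6)"
```

```text
vial 698 [ 466.5 -133.6   42. ] [19. 19.  8.] 45.8
t 24.2 at [ 467.7 -132.7  121.4] total [-0.0003 -0.0015  0.1164] rows 6 each [-0.     -0.0002  0.0194]
```

View pics/w7.png

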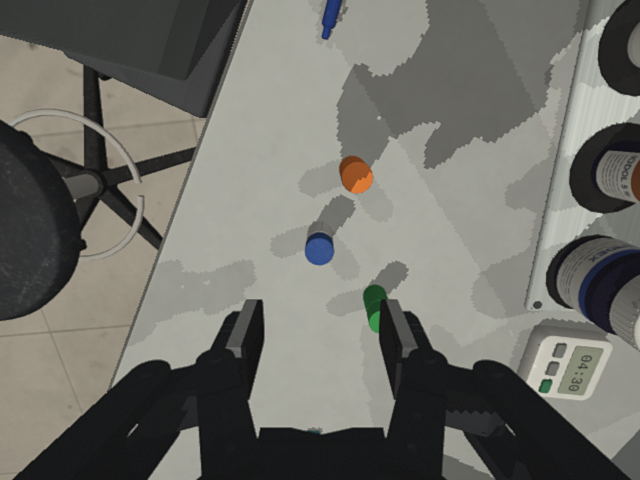

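The vial is at (319,247), centred between the fingers in tool y. The green one at (376,308) lies 53 mm to the side of the finger line, and the placed items at the right stand on their marks.

Call:
servo_tool(
  commands=[
    [-0.2,[0,-0.0015,0.02],[0,0,0]],
    [-0.2,[0,0,0.025],[0,0,0]],
    [-0.2,[0,0,0.025],[0,0,0]],
    [-0.2,[0,0,0.02],[0,0,0]],
    [-0.2,[0,0,0.013],[0,0,0]],
    [-0.2,[0,0,0.007],[0,0,0]],
    [-0.2,[0,0,0.004],[0,0,0]],
    [-0.2,[0,0,0],[0,0,0]],
    [0.2,[0,0,0],[0,0,0]],
    [0.4,[0,0,0],[0,0,0]],
  ],
  squeeze=30,
)

```text
time_s: 25.05
eef_pos: [466.3, -134.3, 8.1]
ee_rot: [0.001, 0.54, 0.841, 0.0]
force: [-1.4, 0.6, 0.3]
grip_width: 0.325
grip_force: 0.0
```

Call:
servo_tool(
  commands=[
    [0.5,[0,0,0],[0,0,0]],
    [1,[0,0,0],[0,0,0]],
    [1,[0,0,0],[0,0,0]],
    [1,[0,0,0],[0,0,0]],
    [1,[0,0,0],[0,0,0]],
    [1,[0,0,0],[0,0,0]],
  ],
)

```text
time_s: 25.55
eef_pos: [466.3, -134.3, 7.9]
ee_rot: [0.001, 0.541, 0.841, 0.0]
force: [-0.6, 0.6, 6.9]
grip_width: 0.219
grip_force: 29.4
```

Call:
servo_tool(
  commands=[
    [1,[0,0,-0.01],[0,0,0]],
    [1,[0,0,-0.02],[0,0,0]],
    [1,[0,0,-0.03],[0,0,0]],
    [1,[0,0,-0.03],[0,0,0]],
    [1,[0,0,-0.03],[0,0,0]],
    [1,[0,0,0],[0,0,0]],
    [1,[0,0,0],[0,0,0]],
  ],
)

```text
time_s: 26.13
eef_pos: [466.2, -134.4, 128.9]
ee_rot: [0.002, 0.54, 0.841, 0.0]
force: [-0.1, -0.2, -0.7]
grip_width: 0.217
grip_force: 29.3
```

```bash
python3 -c "
from h import *
to(570.3,143.2,126,14)"
```

```text
t 26.1 at [ 466.2 -134.4  128.9] total [0.2092 0.2101 0.0027] rows 14 each [0.0149 0.015  0.0002]
```

Call:
servo_tool(
  commands=[
    [1,[0.0075,0.0075,0],[0,0,0]],
    [1,[0.015,0.015,0],[0,0,0]],
    [1,[0.019,0.019,0],[0,0,0]],
    [1,[0.019,0.019,0],[0,0,0]],
    [1,[0.019,0.019,0],[0,0,0]],
    [1,[0.019,0.019,0],[0,0,0]],
    [1,[0.019,0.019,0],[0,0,0]],
    [1,[0.019,0.019,0],[0,0,0]],
    [1,[0.019,0.019,0],[0,0,0]],
    [1,[0.019,0.019,0],[0,0,0]],
  ],
)

```text
time_s: 26.97
eef_pos: [551.4, 99.3, 125.8]
ee_rot: [-0.001, 0.54, 0.841, -0.001]
force: [-0.1, -0.1, 0.5]
grip_width: 0.218
grip_force: 29.3
```

Call:
servo_tool(
  commands=[
    [1,[0.017,0.0175,0],[0,0,0]],
    [1,[0.012,0.012,0],[0,0,0]],
    [1,[0.0055,0.006,0],[0,0,0]],
    [1,[0,0,0],[0,0,0]],
    [1,[0,0,0],[0,0,0]],
    [1,[0,0,0],[0,0,0]],
  ],
)

```text
time_s: 27.47
eef_pos: [569.5, 142.5, 126.9]
ee_rot: [-0.0, 0.541, 0.841, -0.0]
force: [0.8, -0.5, -0.0]
grip_width: 0.219
grip_force: 29.3
```

```bash
python3 look.py w8; python3 -c "
from h import *
to(570.3,143.2,20,6)"
```

```text
t 27.5 at [569.6 142.3 127.1] total [0.0005 0.0011 0.1071] rows 6 each [0.0001 0.0002 0.0178]
```

View pics/w8.png

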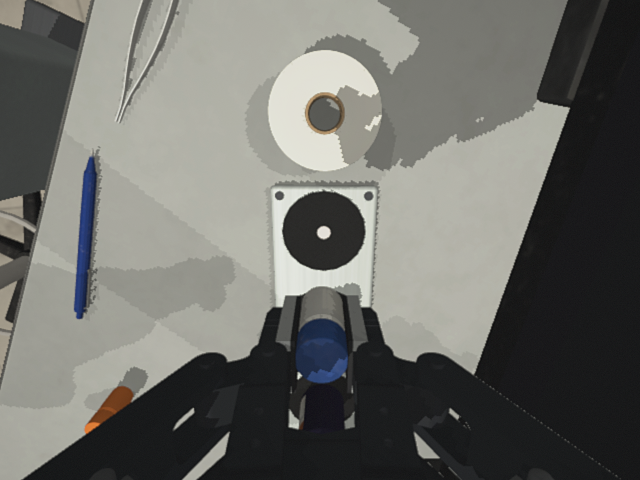

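The vial (322,340) is held straight at mark M1 (324,231), with the label roll just beyond at (325,113). I'll lower it.

Call:
servo_tool(
  commands=[
    [1,[0,0.001,0.02],[0,0,0]],
    [1,[0,0,0.025],[0,0,0]],
    [1,[0,0,0.025],[0,0,0]],
    [1,[0,0,0.015],[0,0,0]],
    [1,[0,0,0.01],[0,0,0]],
    [1,[0,0,0.005],[0,0,0]],
    [1,[0,0,0.003],[0,0,0]],
    [1,[0,0,0.002],[0,0,0]],
    [1,[0,0,0],[0,0,0]],
    [1,[0,0,0],[0,0,0]],
  ],
)

```text
time_s: 28.35
eef_pos: [571.3, 143.6, 23.1]
ee_rot: [0.001, 0.541, 0.841, 0.0]
force: [0.1, 0.5, 0.2]
grip_width: 0.217
grip_force: 29.3
```

Call:
servo_tool(
  commands=[
    [1,[0,0,0.001],[0,0,0]],
    [1,[0,0,0.001],[0,0,0]],
    [1,[0,0,0.001],[0,0,0]],
    [1,[0,0,0],[0,0,0]],
    [1,[0,0,0],[0,0,0]],
    [1,[0,0,0],[0,0,0]],
  ],
)

```text
time_s: 28.85
eef_pos: [570.8, 143.7, 19.3]
ee_rot: [-0.0, 0.541, 0.841, 0.0]
force: [-0.0, -0.3, -0.3]
grip_width: 0.216
grip_force: 29.3
```

Call:
servo_tool(
  commands=[
    [1,[0,0,0.001],[0,0,0]],
    [1,[0,0,0.0005],[0,0,0]],
    [1,[0,0,0],[0,0,0]],
    [1,[0,0,0],[0,0,0]],
  ],
)

```text
time_s: 29.18
eef_pos: [570.8, 143.6, 17.7]
ee_rot: [-0.0, 0.541, 0.841, -0.0]
force: [-0.9, -0.1, 0.1]
grip_width: 0.219
grip_force: 29.3
```

Call:
servo_tool(
  commands=[
    [1,[0,0,0.0007],[0,0,0]],
    [1,[0,0,0],[0,0,0]],
    [1,[0,0,0],[0,0,0]],
  ],
)

```text
time_s: 29.43
eef_pos: [571.0, 143.7, 17.4]
ee_rot: [0.0, 0.541, 0.841, 0.0]
force: [-0.9, 0.7, 3.7]
grip_width: 0.218
grip_force: 29.2
```

Call:
servo_tool(
  commands=[
    [0.55,[0,0,0],[0,0,0]],
    [0.5,[0,0,0],[0,0,0]],
    [0.4,[0,0,0],[0,0,0]],
    [0.2,[0,0,0],[0,0,0]],
    [-0.2,[0,0,0],[0,0,0]],
    [-0.2,[0,0,0],[0,0,0]],
    [-0.2,[0,0,-0.01],[0,0,0]],
    [-0.2,[0,0,-0.025],[0,0,0]],
    [-0.2,[0,0,-0.035],[0,0,0]],
    [-0.2,[0,0,-0.035],[0,0,0]],
  ],
)

```text
time_s: 30.27
eef_pos: [570.4, 143.6, 123.7]
ee_rot: [-0.0, 0.541, 0.841, -0.0]
force: [0.4, -0.0, 0.5]
grip_width: 0.599
grip_force: 0.0
```

Call:
servo_tool(
  commands=[
    [-0.2,[-0.025,-0.03,-0.01],[0,0,0]],
    [-0.2,[-0.025,-0.03,-0.01],[0,0,0]],
    [-0.2,[-0.025,-0.03,-0.01],[0,0,0]],
    [-0.2,[-0.025,-0.03,-0.01],[0,0,0]],
    [-0.2,[-0.025,-0.03,-0.01],[0,0,0]],
    [-0.2,[-0.025,-0.01,-0.01],[0,0,0]],
    [-0.2,[-0.025,0,0],[0,0,0]],
    [-0.2,[-0.025,0,0],[0,0,0]],
    [-0.2,[0,0,0],[0,0,0]],
    [-0.2,[0,0,0],[0,0,0]],
  ],
)

```text
time_s: 31.1
eef_pos: [508.4, -105.4, 182.5]
ee_rot: [0.0, 0.541, 0.841, 0.0]
force: [-0.0, 0.4, -0.4]
grip_width: 0.6
grip_force: 0.0
```

```bash
python3 - <<'E'
from h import *
s=sense();W=capture('wrist');save('w9',W);S=capture('scene');save('s9',S);D=capture('side')
cv2.imwrite('pics/f9.png',cv2.resize(cv2.cvtColor(np.hstack([S['pixels'][200:420,120:400],D['pixels'][150:370,200:480]]),cv2.COLOR_RGB2BGR),None,fx=1.4,fy=1.4))
for n,c,ss in(('wrist',W,s),('scene',S,None),('side',D,None)):
    P=cloud(c,ss);x,y,z=P[...,0],P[...,1],P[...,2]
    for t,X,Y,lo,hi in(('vial',570.5,143.3,45,60),('red',603,70.7,65,80),('dark',636,-2.2,82,100),('jar',669,-75,79,95)):
        p=P[(np.hypot(x-X,y-Y)<34)&(z>lo)&(z<hi)]
        if len(p)>5: print(n,t,len(p),((p.min(0)+p.max(0))/2-[X,Y,0]).round(1),np.ptp(p,0).round(),'top',np.percentile(p[:,2],95).round(1))
E
```

```text
wrist red 819 [-0.5 -0.9 70.5] [19. 19. 11.] top 74.5
wrist dark 947 [-2.6  2.  88. ] [22. 22. 12.] top 92.8
wrist jar 3952 [-0.9  2.5 84.2] [54. 54. 10.] top 88.0
scene vial 114 [-0.5  2.3 49.2] [20. 19.  8.] top 52.9
scene red 69 [-2.3  2.  69.6] [17. 16.  9.] top 72.9
scene dark 81 [-3.8  5.1 86.8] [21. 20.  9.] top 91.1
scene jar 293 [-1.6  4.6 83.4] [53. 51.  9.] top 87.1
side vial 29 [-0.2 -2.1 49.8] [15. 23.  8.] top 53.4
side red 24 [-0.7 -5.  69.7] [17. 16.  9.] top 74.2
side dark 35 [-1.9  0.9 88.6] [19. 27. 10.] top 91.7
side jar 208 [-0.4  0.  84.7] [52. 58. 10.] top 87.9
```

View pics/f9.png

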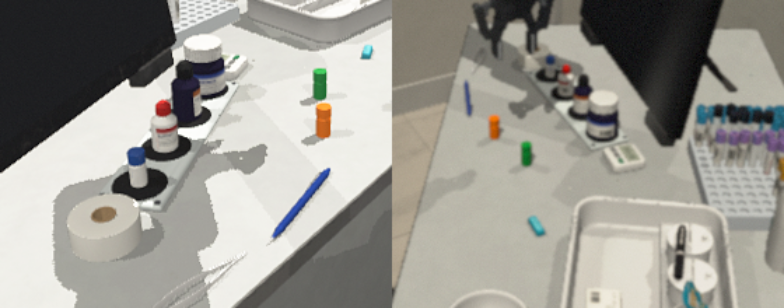

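All four stand upright on their marks in order from the roll (vial, red, black, jar). They are within about 5 mm of centre, and their top heights are correct.

```bash
python3 -c "
from rig import *
print(finish_job())"
```

```text
the job is handed in; nothing more can be done
None
```

The job is handed in at about 31 s of arm time: the vial, red-capped bottle, black-capped bottle and jar stand upright and released on marks 1–4 from the label-roll end, each measured within about 6 mm of its mark's centre; no verdict was shown.

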